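# Heft two brake pistons and offer the steel one to the caliper

## Task

One of the two loose brake pistons standing on the bench is steel and the other aluminium; plated, they look the same. Lift each in turn clear of the bench to feel which is heavier, and stand the lighter one back upright on the bench without dropping either. Finish while holding the heavier one: upright as it stood, lined up over the empty bore of the caliper and clear above it by two fingers' breadth, so that I can oil the seal and guide it in; leave everything else on the bench where it is.

Things in the scene. Friction and masses are not known exactly. Their poses are not given: they have to be found in the camera images.
- piston_k_mid (a point): one of two loose pistons that look alike: a bright metal cup 45 mm in diameter, 52 mm tall, closed end down on the bench, open end up (cavity 31 mm wide, 42 mm deep; 4 mm groove round the outside below the rim); gripped round the outside. The steel one weighs 0.30 to 0.44 kg, the aluminium one 0.12 to 0.19 kg. Point on its axis, half-way up (26 mm over its underside); z to the open end
- piston_m_mid (a point): the other of two loose pistons that look alike: a bright metal cup 45 mm in diameter, 52 mm tall, closed end down on the bench, open end up (cavity 31 mm wide, 42 mm deep; 4 mm groove round the outside below the rim); gripped round the outside. The steel one weighs 0.30 to 0.44 kg, the aluminium one 0.12 to 0.19 kg. Point on its axis, half-way up (26 mm over its underside); z to the open end
- bore (a point): centre of the mouth of the caliper's empty bore, 58 mm above the bench; bore 48 mm in diameter and 42 mm deep, opening upward (z up). x runs along the caliper to the other bore, 64 mm away, in which a piston already sits, standing 12 mm proud of its mouth
- caliper: half of a split brake caliper, grey cast metal, fixed on a black rubber pad, both bores facing up: 194 mm long (x; a small brass bleed screw adds 18 mm at the +x end), 84 mm wide, 58 mm high to the mouths of the bores, its two ends 66 mm high, the fitted piston's rim 70 mm high; origin on the bench under its middle, the empty bore at x = -32 mm, the filled one at x = +32 mm. It does not move
- pad_1: a loose brake pad, dark steel back with a dark lining, 132 x 46 x 17 mm high; origin under its centre, x along its length
- pad_2: the second loose brake pad, the same as pad_1
- bolt: a loose steel hexagon bolt 90 mm long and 19 mm over its head, lying down; origin under its middle, x along it
- socket: a loose steel wrench socket standing up, 27 mm diameter, 38 mm high; origin under its centre
- grease_jar: a small closed white jar with a black cap, 40 mm diameter, 48 mm high; origin under its centre
- wrench: a loose steel wrench 200 mm long, lying flat; x along it
- brush: a loose brush 200 mm long with a wooden handle, lying flat; x along it
Things that resemble listed ones, but are neither listed nor needed, are in the scene too. Leave any blue or yellow look-alike of the part that bears piston_m_mid alone. Leave any turquoise look-alike of the caliper alone.

How it is judged:
By the outcome, as a careful person would: the job done as asked, in the order asked, and still so for the second after the job is handed in, while the arm keeps its last pose, push and grip.
It also fails if it takes over 72 s, if anything falls off the work surface, if the arm or the gripper's body presses on something with over 40 N, if the wrist force passes 120 N, or if a joint passes its speed limit or range.

## Robot

A 6-joint arm with a two-finger parallel gripper is mounted at the origin on the work surface. World frame = base frame: x ahead of the robot, y to its left, z up, the work surface at z = 0. Lengths are in mm, angles in rad, forces in N, time in s.
With the tool pointing down it reaches from about 350 to 925 mm from the base axis. Payload 6.4 kg.
Tool frame: the origin (TCP) lies on the centre line of the jaws, within the pads' length; the fingertips stand 11 mm ahead of it and the grasp point (between the pads) lies 8 mm behind it; z points along the fingers, x is the direction in which the jaws open and shut, and the axes are right-handed (so a half turn about z gives the same grasp; the last joint's range is limited). The gripper opens to 85 mm and grips with 20 to 120 N. Pads are 22 mm wide; open, the fingers measure 114 mm over their backs; the gripper's body (76 mm by 85 mm) begins 54 mm behind the grasp point. The pads swing forward as they close: fully open they stand 13 mm farther back than shut.
Start: joints at [-1.48, 0.245, 1.558, -0, 1.339, -0.174], TCP at [170.12, -627.354, 242.29] pointing down, gripper open.
Joint ranges: [-3.13, 3.13], [-1.02, 2.26], [0.13, 2.54], [-0.95, 4.09], [0.21, 2.88], [-2.74, 2.74]. Speed limits (rad/s): [2.57, 2.57, 3.14, 3.14, 3.14, 3.14].

## Interface

Orientations are given as a unit quaternion [w, x, y, z].
In Python, from rig import bot, camera, camera_info, workorder gives the robot as it stands. The module is installed in compiled form; this text tells all that it offers.
- The arm moves only by the tool drive_tool, never from a script. Its argument "commands" is a list of rows, each an object with "turn": the turn, a rotation vector about the tool's x, y, z in degrees, a list of three; "xyz": the shift along the tool's x, y, z in m, a list of three; "jaw": the opening, from 0 (shut) to 1 (fully open). A call has 1 to 10 rows; each row shifts and turns the commanded pose from where the row before left it, along the tool's axes as they then stand; what a row does not reach is not made up. A row lasts 1/12 s, in which the tool goes at most 41.7 mm and 7.16 degrees, less where a joint would pass 70% of its speed; a pose out of reach is approached as far as the arm can. A call is refused whole if a number of a shift passes 0.0417 or a number of a turn 7.16, either way. A call with a gripper value outside its range is refused whole. The fingers move at their own pace and stop on an object; "squeeze" is the grip in N (left out, the last holds). Time passes only in rows, so rows that do not move let the fingers close. It gives the time, the measured TCP pose, the force and the opening at its end, in the units of the state.
- bot.observe(): the state, without advancing time (a new reading comes with each control period).
- camera(name): name is "side" or "top" or "wrist"; returns the picture (420x560x3 uint8, blue, green, red); there is no depth.
- camera_info(name): a dict with "intrinsics" (3x3 intrinsics, pixels), "D" ([k1, k2, p1, p2, k3] as OpenCV has them; the pictures are not rectified), "T" (4x4, takes a point from camera to world coordinates); the wrist camera has in their place "T_tool_cam" (4x4, takes a point from camera to tool coordinates, whose origin is the TCP and whose axes are the tool frame's). Camera axes: x right, y up, looking along -z (the intrinsics and any distortion apply to the point x, -y, -z); pixel columns grow to the right and rows downward; lengths in mm; the calibration is good to about 2 mm. A picture is of the moment at which its call begins: read the wrist's pose just before it. camera_info takes no time and is no camera call.
- workorder.job_done(): hands the job in, once; it reports no verdict.
The state is a dict: "t": time; "q": joint angles; "joint_vel": joint speeds; "tau": joint torques, N m; "tool_pos": TCP position; "ee_rot": TCP orientation; "force": force on the tool from outside, world axes, zero at the start; "moment": the same for the moment, N m; "grip_width": finger opening in mm.
Only numpy, scipy, OpenCV 4.12 (cv2) and the standard library are available. Lean on these libraries where they do the work, as an engineer would, in place of code of your own. Each camera call takes 0.05 s, during which the arm holds its last target.

## Working session

There is one attempt and no reset: what is moved stays moved. The work goes in short steps, Python scripts to look and compute and a tool call to move; the robot and the scene stay as the last step left them, time stands still between calls to the robot, and variables do not carry over. Pictures are saved under pics/ and viewed, and the job is handed in when it is done.

Besides the shell and the picture viewer there is one more tool, called after ">>>" as name([rows], argument=value, ...), one row to a line, values as JSON. drive_tool: Moves the arm, as the interface text tells. Its arguments: {"type":"object","properties":{"commands":{"type":"array","items":{"type":"object","properties":{"turn":{"type":"array","items":{"type":"number"}},"xyz":{"type":"array","items":{"type":"number"}},"jaw":{"type":"number"}}}},"squeeze":{"type":"number"}},"required":["commands"]}

```bash
mkdir -p pics
python3 - <<'E'
from rig import bot,camera,camera_info
import cv2,json
s=bot.observe();print(s)
for n in("top","side","wrist"):
    cv2.imwrite(f"pics/{n}0.png",camera(n)); i=camera_info(n);print(n,i)
E
```

```text
{'t': 0.0, 'q': array([-1.48014037e+00,  2.45796469e-01,  1.55903233e+00, -1.26829292e-05,
        1.33869904e+00, -1.74088658e-01]), 'joint_vel': array([ 0.00231254,  0.00169615,  0.00094683, -0.00045106, -0.00088926,
       -0.00127907]), 'tau': array([-2.36981723e-04, -4.29506457e+01, -3.26132333e+01, -1.14250272e-04,
        5.29782075e-03,  2.58372545e-06]), 'tool_pos': array([ 170.04068731, -626.80080264,  241.18171685]), 'ee_rot': array([-7.07951700e-04,  7.94249469e-01, -6.07591017e-01, -6.59602526e-04]), 'force': array([-0.84245787,  0.47279115,  0.26417071]), 'moment': array([-0.07371205,  0.0549096 ,  0.03058835]), 'grip_width': 85.65752196298331}
top {'intrinsics': array([[428.87910849,   0.        , 274.37184791],
       [  0.        , 428.87910849, 206.70690396],
       [  0.        ,   0.        ,   1.        ]]), 'D': array([0.01011898, 0.        , 0.        , 0.        , 0.        ]), 'T': array([[ 1.61007411e-02,  9.79772433e-01, -1.99466153e-01,
         3.18723654e+02],
       [-9.99866054e-01,  1.51905782e-02, -6.09263662e-03,
         5.51911392e+00],
       [-2
[... 673 characters left out ...]
],
       [ 0.00000000e+00,  0.00000000e+00,  0.00000000e+00,
         1.00000000e+00]])}
wrist {'intrinsics': array([[352.21877249,   0.        , 277.87718753],
       [  0.        , 352.21877249, 208.83594395],
       [  0.        ,   0.        ,   1.        ]]), 'D': array([-0.08031343,  0.        ,  0.        ,  0.        ,  0.        ]), 'T_tool_cam': array([[ 9.99998706e-01,  1.55603867e-03,  4.07365075e-04,
        -7.04956468e-02],
       [ 1.60705218e-03, -9.55876228e-01, -2.93765305e-01,
        -7.44864461e+01],
       [-6.77195841e-05,  2.93765580e-01, -9.55877492e-01,
        -1.30661346e+02],
       [ 0.00000000e+00,  0.00000000e+00,  0.00000000e+00,
         1.00000000e+00]])}
```

View pics/top0.png

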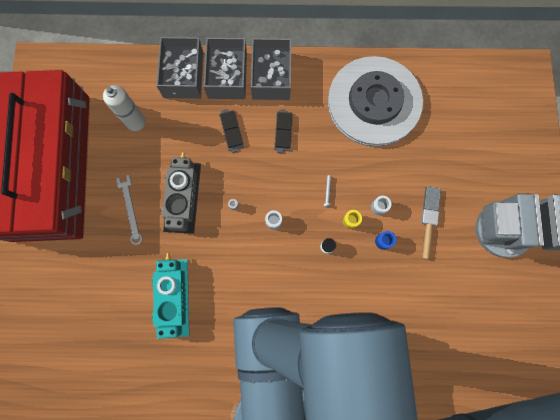

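View pics/side0.png

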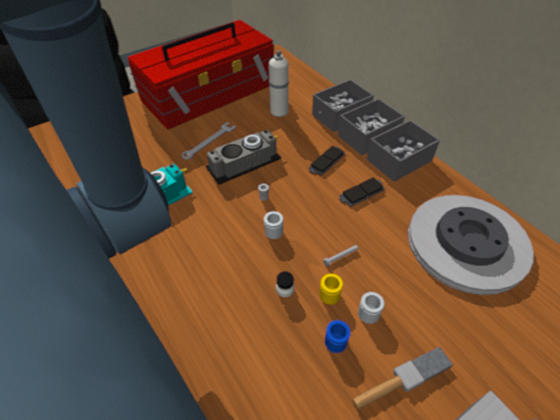

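View pics/wrist0.png

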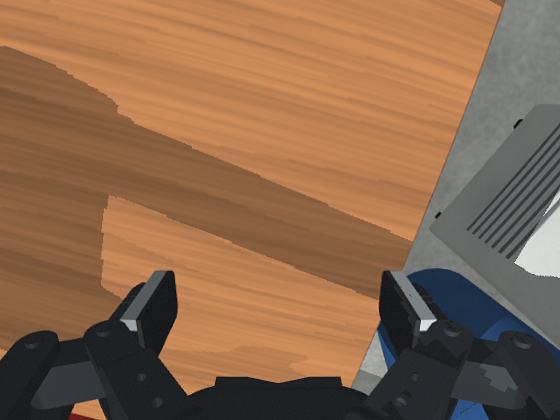

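The top view shows the bright pistons near (274,219) and (382,205). The grey caliper has its empty bore near (176,205) and its filled bore near (179,180). The yellow (353,219), blue (386,240) and turquoise look-alikes must be left alone. Next I'll measure the positions.

```bash
cat > h.py <<'E'
import numpy as np,cv2
from rig import bot,camera,camera_info
from scipy.spatial.transform import Rotation as R
def Tcam(n,s=None):
    i=camera_info(n)
    if n!="wrist": return i["intrinsics"],i["D"],i["T"]
    T=np.eye(4);q=s["ee_rot"];T[:3,:3]=R.from_quat([q[1],q[2],q[3],q[0]]).as_matrix();T[:3,3]=s["tool_pos"]
    return i["intrinsics"],i["D"],T@i["T_tool_cam"]
def pt(n,uv,z,s=None):
    K,D,T=Tcam(n,s)
    p=cv2.undistortPoints(np.array([[uv]],float),K,D)[0,0]
    d=T[:3,:3]@np.array([p[0],-p[1],-1]);o=T[:3,3]
    return o+d*(z-o[2])/d[2]
def proj(n,P,s=None):
    K,D,T=Tcam(n,s)
    c=(np.asarray(P)-T[:3,3])@T[:3,:3]
    return cv2.projectPoints(np.array([[c[0],-c[1],-c[2]]]),np.zeros(3),np.zeros(3),K,D)[0][0,0]
E
python3 - <<'E'
from h import *
t=cv2.imread("pics/top0.png");
a=cv2.resize(t[190:250,250:410],None,fx=5,fy=5,interpolation=cv2.INTER_CUBIC)
b=cv2.resize(t[145:245,140:250],None,fx=6,fy=6,interpolation=cv2.INTER_CUBIC)
cv2.imwrite("pics/a.png",a);cv2.imwrite("pics/b.png",b)
s=cv2.imread("pics/side0.png")
cv2.imwrite("pics/c.png",cv2.resize(s[120:350,195:395],None,fx=2.6,fy=2.6,interpolation=cv2.INTER_CUBIC))
for uv in((274,218),(382,204)): print(pt("top",uv,52))
print(pt("top",(176,205),58),pt("top",(179,180),70))
E
```

```text
[515.25199842  12.94273639  52.        ]
[ 557.42780344 -272.89963109   52.        ]
[545.02591705 272.27989211  58.        ] [610.15406321 265.63175664  70.        ]
```

View pics/a.png

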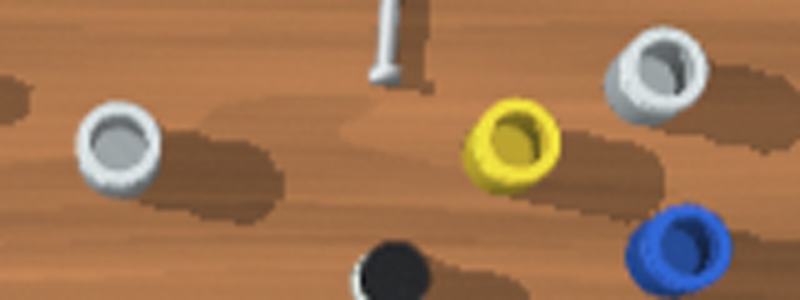

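View pics/b.png

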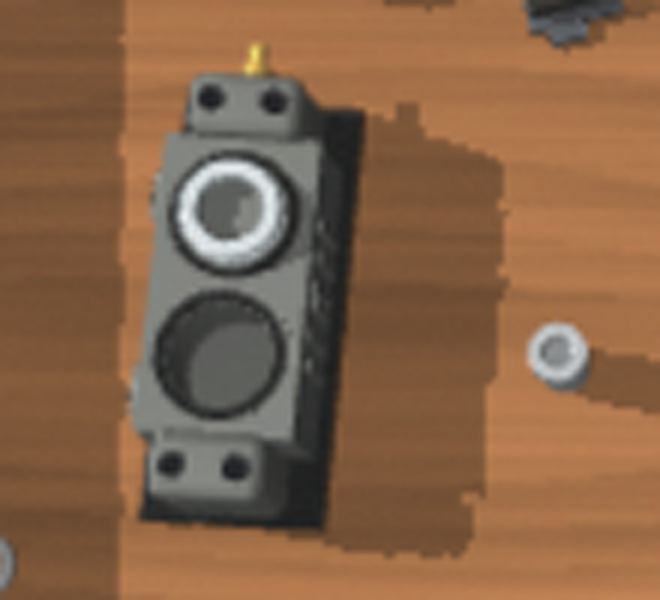

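View pics/c.png

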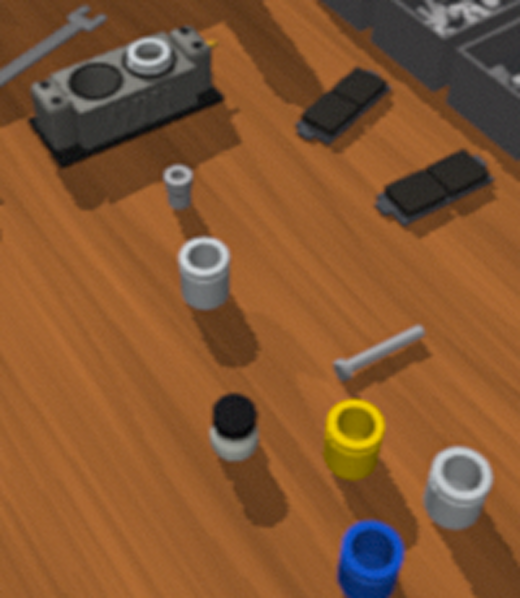

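Run:
```python
from h import *
f=lambda x,y,k,u,v:((x+.5)/k-.5+u,(y+.5)/k-.5+v)
for n,l in(("top",[("p1",f(119,143,5,250,190),52),("p2",f(664,71,5,250,190),52),("yel",f(517,140,5,250,190),52),("blue",f(685,245,5,250,190),52),("jar",f(395,273,5,250,190),48),("bolt",f(385,72,5,250,190),10),("bore",f(220,353,6,140,145),58),("fill",f(229,210,6,140,145),70),("socket",f(557,350,6,140,145),38)]),
 ("side",[("p1",f(205,257,2.6,195,120),52),("p2",f(461,468,2.6,195,120),52),("yel",f(355,422,2.6,195,120),52),("blue",f(372,547,2.6,195,120),52),("jar",f(235,414,2.6,195,120),48),("bore",f(96,82,2.6,195,120),58),("fill",f(151,54,2.6,195,120),70),("socket",f(179,174,2.6,195,120),38)])):
  for a,uv,z in l: print(n,a,pt(n,uv,z).round(1))
s=bot.observe();q=s["ee_rot"];print(R.from_quat([q[1],q[2],q[3],q[0]]).as_matrix().round(3),s["t"])
```

```text
top p1 [514.7  14.5  52. ]
top p2 [ 558. -274.   52.]
top yel [ 519.6 -195.3   52. ]
top blue [ 465.3 -281.7   52. ]
top jar [ 448.7 -130.9   48. ]
top bolt [ 564.1 -131.    10. ]
top bore [549.3 271.9  58. ]
top fill [611.2 269.   70. ]
top socket [557.2 125.6  38. ]
side p1 [514.3  13.8  52. ]
side p2 [ 561.1 -270.9   52. ]
side yel [ 519.5 -194.2   52. ]
side blue [ 464.9 -281.9   52. ]
side jar [ 446.6 -133.    48. ]
side bore [547.7 271.6  58. ]
side fill [611.5 264.7  70. ]
side socket [557.3 126.5  38. ]
[[ 0.262 -0.965 -0.   ]
 [-0.965 -0.262  0.001]
 [-0.001 -0.    -1.   ]] 0.15
```

>>> drive_tool([
  {"xyz":[-0.015,-0.0293,0.003]},
  {"xyz":[-0.015,-0.0293,0.003]},
  {"xyz":[-0.015,-0.0293,0.003]},
  {"xyz":[-0.015,-0.0293,0.003]},
  {"xyz":[-0.015,-0.0293,0.003]},
  {"xyz":[-0.015,-0.0293,0.003]},
  {"xyz":[-0.015,-0.0293,0.003]},
  {"xyz":[-0.015,-0.0293,0.003]},
])

```text
$.commands[0]: bad value
```

>>> drive_tool([
  {"xyz":[-0.015,-0.0293,0.003]},
  {"xyz":[-0.015,-0.0293,0.003]},
  {"xyz":[-0.015,-0.0293,0.003]},
  {"xyz":[-0.015,-0.0293,0.003]},
  {"xyz":[-0.015,-0.0293,0.003]},
  {"xyz":[-0.015,-0.0293,0.003]},
  {"xyz":[-0.015,-0.0293,0.003]},
  {"xyz":[-0.015,-0.0293,0.003]},
])

```text
$.commands[0]: bad value
```

>>> drive_tool([
  {"turn":[0,0,6.3]},
  {"turn":[0,0,6.3]},
  {"turn":[0,0,6.3]},
  {"turn":[0,0,6.3]},
  {"turn":[0,0,6.3]},
  {"turn":[0,0,6.3]},
  {"turn":[0,0,6.3]},
  {"turn":[0,0,0]},
  {"turn":[0,0,0]},
])

```text
$.commands[0]: bad value
```

```bash
cat > look.py <<'E'
import sys
from h import *
n=sys.argv[1]
s=bot.observe()
cv2.imwrite(f"pics/w{n}.png",camera("wrist"))
import pickle;pickle.dump(s,open(f"pics/w{n}.pkl","wb"))
q=s["ee_rot"];M=R.from_quat([q[1],q[2],q[3],q[0]]).as_matrix()
print(s["t"],s["tool_pos"],s["force"],s["grip_width"],s["q"].round(2));print(M.round(4))
E
python3 look.py 1
```

```text
0.15 [ 170.07036738 -626.93044318  241.42086236] [ 0.54786624 -0.09658415 -1.25357839] 85.4304767333148 [-1.48  0.25  1.56  0.    1.34 -0.17]
[[ 2.617e-01 -9.651e-01 -1.000e-04]
 [-9.651e-01 -2.617e-01  1.500e-03]
 [-1.500e-03 -3.000e-04 -1.000e+00]]
```

View pics/w1.png

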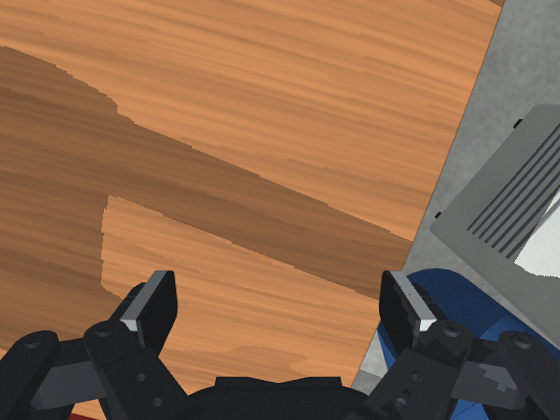

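The calls were refused because each row needs all the keys. The picture is unchanged, still empty bench, because nothing moved. I'll send the moves again in full.

>>> drive_tool([
  {"xyz":[-0.015,-0.0293,0.003],"turn":[0,0,0],"jaw":1},
  {"xyz":[-0.015,-0.0293,0.003],"turn":[0,0,0],"jaw":1},
  {"xyz":[-0.015,-0.0293,0.003],"turn":[0,0,0],"jaw":1},
  {"xyz":[-0.015,-0.0293,0.003],"turn":[0,0,0],"jaw":1},
  {"xyz":[-0.015,-0.0293,0.003],"turn":[0,0,0],"jaw":1},
  {"xyz":[-0.015,-0.0293,0.003],"turn":[0,0,0],"jaw":1},
  {"xyz":[-0.015,-0.0293,0.003],"turn":[0,0,0],"jaw":1},
  {"xyz":[-0.015,-0.0293,0.003],"turn":[0,0,0],"jaw":1},
])

```text
t: 0.87
tool_pos: [365.9, -448.8, 218.0]
ee_rot: [-0.0, 0.794, -0.608, -0.0]
force: [0.1, 0.2, 0.4]
grip_width: 85.3
```

>>> drive_tool([
  {"xyz":[-0.015,-0.0293,0.003],"turn":[0,0,0],"jaw":1},
  {"xyz":[-0.015,-0.0293,0.003],"turn":[0,0,0],"jaw":1},
  {"xyz":[-0.015,-0.0293,0.003],"turn":[0,0,0],"jaw":1},
  {"xyz":[-0.015,-0.0293,0.003],"turn":[0,0,0],"jaw":1},
  {"xyz":[-0.015,-0.0293,0.003],"turn":[0,0,0],"jaw":1},
  {"xyz":[-0.015,-0.0293,0.003],"turn":[0,0,0],"jaw":1},
  {"xyz":[-0.015,-0.0293,0.003],"turn":[0,0,0],"jaw":1},
  {"xyz":[-0.015,-0.0293,0.003],"turn":[0,0,0],"jaw":1},
])

```text
t: 1.53
tool_pos: [560.7, -271.7, 194.0]
ee_rot: [0.0, 0.794, -0.608, -0.0]
force: [-0.2, -0.6, -0.1]
grip_width: 85.5
```

>>> drive_tool([
  {"xyz":[0,0,0],"turn":[0,0,6.3],"jaw":1},
  {"xyz":[0,0,0],"turn":[0,0,6.3],"jaw":1},
  {"xyz":[0,0,0],"turn":[0,0,6.3],"jaw":1},
  {"xyz":[0,0,0],"turn":[0,0,6.3],"jaw":1},
  {"xyz":[0,0,0],"turn":[0,0,6.3],"jaw":1},
  {"xyz":[0,0,0],"turn":[0,0,6.3],"jaw":1},
  {"xyz":[0,0,0],"turn":[0,0,6.3],"jaw":1},
  {"xyz":[0,0,0],"turn":[0,0,0],"jaw":1},
  {"xyz":[0,0,0],"turn":[0,0,0],"jaw":1},
])

```text
t: 2.28
tool_pos: [559.7, -273.0, 194.1]
ee_rot: [-0.0, -0.509, 0.861, 0.0]
force: [-0.2, -0.4, -0.7]
grip_width: 85.7
```

```bash
python3 look.py 2
```

```text
2.2833 [ 559.67764924 -272.95965453  194.08843774] [-0.19544524 -0.35570308 -0.74930069] 85.7174564807207 [-0.64  0.23  1.67 -0.    1.24  1.44]
[[-4.812e-01 -8.766e-01 -3.000e-04]
 [-8.766e-01  4.812e-01  2.000e-04]
 [-0.000e+00  3.000e-04 -1.000e+00]]
```

View pics/w2.png

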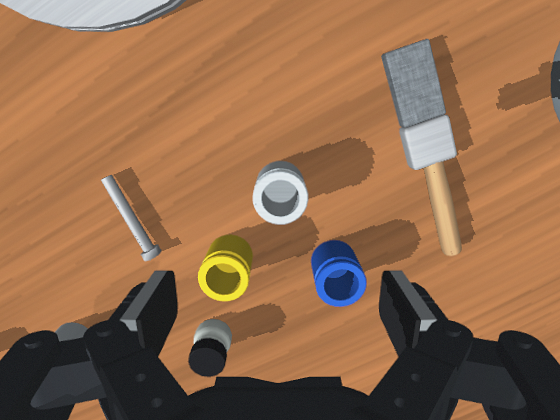

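Run:
```python
from h import *
import pickle;s=pickle.load(open("pics/w2.pkl","rb"))
print(camera_info("wrist"))
print(proj("wrist",[559.5,-272.5,52],s),proj("wrist",[519.6,-195,52],s))
for uv in((280,196),(223,278),(340,282)):print(pt("wrist",uv,52,s))
```

```text
{'intrinsics': array([[352.21877249,   0.        , 277.87718753],
       [  0.        , 352.21877249, 208.83594395],
       [  0.        ,   0.        ,   1.        ]]), 'D': array([-0.08031343,  0.        ,  0.        ,  0.        ,  0.        ]), 'T_tool_cam': array([[ 9.99998379e-01,  1.29904153e-03,  1.24675538e-03,
         5.03956860e-01],
       [ 1.60822221e-03, -9.55787966e-01, -2.94052337e-01,
        -7.46612956e+01],
       [ 8.09647592e-04,  2.94053866e-01, -9.55788506e-01,
        -1.30661084e+02],
       [ 0.00000000e+00,  0.00000000e+00,  0.00000000e+00,
         1.00000000e+00]])}
[277.28441112 198.21410759] [221.31231803 278.66467723]
[ 560.06094153 -275.29468899   52.        ]
[ 519.44845643 -196.63382014   52.        ]
[ 466.94657835 -283.82385275   52.        ]
```

The wrist calibration's x offset reads 0.5 mm now, but my first reading gave -70.5 mm. The new value fits the picture, so I'll see whether camera_info is stable for all the cameras.

```bash
for k in 1 2; do python3 - <<'E'
from rig import camera_info,bot
import numpy as np
for n in("top","side","wrist"):
  for k in range(3):
    i=camera_info(n);T=i["T" if n!="wrist" else "T_tool_cam"];print(n,T[:3,3].round(2),T[2,:3].round(4),i["intrinsics"][0,0].round(1))
print(bot.observe()["t"])
E
done
```

```text
top [ 318.72    5.52 1166.91] [-0.0029  0.1995  0.9799] 428.9
top [ 318.72    5.52 1166.91] [-0.0029  0.1995  0.9799] 428.9
top [ 318.72    5.52 1166.91] [-0.0029  0.1995  0.9799] 428.9
side [ 207.24 -484.81  761.9 ] [-0.0149  0.6497  0.7601] 393.8
side [ 207.24 -484.81  761.9 ] [-0.0149  0.6497  0.7601] 393.8
side [ 207.24 -484.81  761.9 ] [-0.0149  0.6497  0.7601] 393.8
wrist [   0.5   -74.66 -130.66] [ 8.000e-04  2.941e-01 -9.558e-01] 352.2
wrist [   0.5   -74.66 -130.66] [ 8.000e-04  2.941e-01 -9.558e-01] 352.2
wrist [   0.5   -74.66 -130.66] [ 8.000e-04  2.941e-01 -9.558e-01] 352.2
2.3333
top [ 318.72    5.52 1166.91] [-0.0029  0.1995  0.9799] 428.9
top [ 318.72    5.52 1166.91] [-0.0029  0.1995  0.9799] 428.9
top [ 318.72    5.52 1166.91] [-0.0029  0.1995  0.9799] 428.9
side [ 207.24 -484.81  761.9 ] [-0.0149  0.6497  0.7601] 393.8
side [ 207.24 -484.81  761.9 ] [-0.0149  0.6497  0.7601] 393.8
side [ 207.24 -484.81  761.9 ] [-0.0149  0.6497  0.7601] 393.8
wrist [   0.5   -74.66 -130.66] [ 8.000e-04  2.941e-01 -9.558e-01] 352.2
wrist [   0.5   -74.66 -130.66] [ 8.000e-04  2.941e-01 -9.558e-01] 352.2
wrist [   0.5   -74.66 -130.66] [ 8.000e-04  2.941e-01 -9.558e-01] 352.2
2.3333
```

The calibration is stable now and three views agree on this piston to within about 3 mm. It shows at wrist pixel (280,196), and yellow and blue are well clear of the finger line. I'll descend.

>>> drive_tool([
  {"xyz":[0,0,0.021],"turn":[0,0,0],"jaw":1},
  {"xyz":[0,0,0.021],"turn":[0,0,0],"jaw":1},
  {"xyz":[0,0,0.021],"turn":[0,0,0],"jaw":1},
  {"xyz":[0,0,0.021],"turn":[0,0,0],"jaw":1},
  {"xyz":[0,0,0.021],"turn":[0,0,0],"jaw":1},
  {"xyz":[0,0,0.021],"turn":[0,0,0],"jaw":1},
  {"xyz":[0,0,0.021],"turn":[0,0,0],"jaw":1},
  {"xyz":[0,0,0.009],"turn":[0,0,0],"jaw":1},
  {"xyz":[0,0,0.009],"turn":[0,0,0],"jaw":1},
  {"xyz":[0,0,0.009],"turn":[0,0,0],"jaw":1},
])

```text
t: 3.17
tool_pos: [560.2, -273.4, 20.3]
ee_rot: [0.0, -0.508, 0.861, -0.001]
force: [0.8, -0.4, 1.0]
grip_width: 85.3
```

```bash
python3 look.py 3; python3 -c "
from rig import bot;print(bot.observe()['moment'])"
```

```text
3.1667 [ 560.22273449 -273.38185455   20.32874774] [ 0.75001383 -0.42467972  1.04030736] 85.31601767759574 [-0.64  0.47  1.73 -0.    0.95  1.44]
[[-4.830e-01 -8.756e-01  9.000e-04]
 [-8.756e-01  4.830e-01 -7.000e-04]
 [ 2.000e-04 -1.100e-03 -1.000e+00]]
[ 0.02238825  0.08208605 -0.01222088]
```

View pics/w3.png

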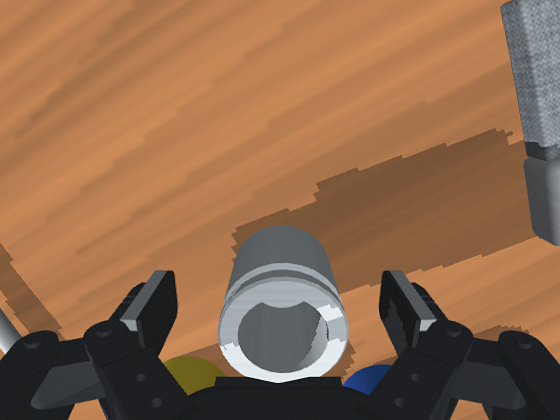

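Run:
```python
from h import *
import pickle;s=pickle.load(open("pics/w3.pkl","rb"))
p=pt("wrist",(284,330),52,s);print(p)
q=s["ee_rot"];M=R.from_quat([q[1],q[2],q[3],q[0]]).as_matrix()
print(M.T@(p-s["tool_pos"]))
```

```text
[ 560.86466773 -276.40699488   52.        ]
[  2.34378799  -2.05925636 -31.66856316]
```

The rim centre is 2 mm off in tool x and -2 mm in tool y, so I'll nudge over and close.

>>> drive_tool([
  {"xyz":[0.0015,-0.0015,0],"turn":[0,0,0],"jaw":1},
  {"xyz":[0,0,0],"turn":[0,0,0],"jaw":0.3},
  {"xyz":[0,0,0],"turn":[0,0,0],"jaw":0.3},
  {"xyz":[0,0,0],"turn":[0,0,0],"jaw":0.3},
  {"xyz":[0,0,0],"turn":[0,0,0],"jaw":0.3},
  {"xyz":[0,0,0],"turn":[0,0,0],"jaw":0.3},
  {"xyz":[0,0,0],"turn":[0,0,0],"jaw":0.3},
  {"xyz":[0,0,0],"turn":[0,0,0],"jaw":0.3},
  {"xyz":[0,0,0],"turn":[0,0,0],"jaw":0.3},
  {"xyz":[0,0,0],"turn":[0,0,0],"jaw":0.3},
], squeeze=50)

```text
t: 4.05
tool_pos: [561.0, -275.6, 21.4]
ee_rot: [0.0, -0.508, 0.861, -0.001]
force: [-1.5, 0.2, 5.2]
grip_width: 43.4
```

>>> drive_tool([
  {"xyz":[0,0,-0.002],"turn":[0,0,0],"jaw":0.3},
  {"xyz":[0,0,-0.003],"turn":[0,0,0],"jaw":0.3},
  {"xyz":[0,0,-0.005],"turn":[0,0,0],"jaw":0.3},
  {"xyz":[0,0,-0.01],"turn":[0,0,0],"jaw":0.3},
  {"xyz":[0,0,-0.01],"turn":[0,0,0],"jaw":0.3},
  {"xyz":[0,0,-0.01],"turn":[0,0,0],"jaw":0.3},
  {"xyz":[0,0,-0.01],"turn":[0,0,0],"jaw":0.3},
  {"xyz":[0,0,0],"turn":[0,0,0],"jaw":0.3},
  {"xyz":[0,0,0],"turn":[0,0,0],"jaw":0.3},
  {"xyz":[0,0,0],"turn":[0,0,0],"jaw":0.3},
])

```text
t: 4.88
tool_pos: [560.1, -274.9, 70.2]
ee_rot: [-0.0, -0.508, 0.861, 0.0]
force: [-1.0, 0.3, -1.7]
grip_width: 43.3
```

>>> drive_tool([
  {"xyz":[0,0,0],"turn":[0,0,0],"jaw":0.3},
])

```text
t: 4.97
tool_pos: [559.9, -274.7, 69.6]
ee_rot: [-0.0, -0.508, 0.861, 0.001]
force: [-0.7, -0.2, -2.0]
grip_width: 43.7
```

>>> drive_tool([
  {"xyz":[0,0,0],"turn":[0,0,0],"jaw":0.3},
])

```text
t: 5.05
tool_pos: [559.9, -274.7, 69.5]
ee_rot: [-0.0, -0.508, 0.861, 0.001]
force: [-0.4, -0.1, -0.8]
grip_width: 43.3
```

>>> drive_tool([
  {"xyz":[0,0,0],"turn":[0,0,0],"jaw":0.3},
])

```text
t: 5.13
tool_pos: [560.0, -274.8, 69.6]
ee_rot: [-0.0, -0.508, 0.861, 0.001]
force: [-0.5, 0.3, -2.5]
grip_width: 43.3
```

>>> drive_tool([
  {"xyz":[0,0,0],"turn":[0,0,0],"jaw":0.3},
])

```text
t: 5.22
tool_pos: [560.2, -274.9, 69.9]
ee_rot: [-0.0, -0.508, 0.861, 0.0]
force: [0.9, 0.2, -1.9]
grip_width: 43.1
```

>>> drive_tool([
  {"xyz":[0,0,0],"turn":[0,0,0],"jaw":0.3},
])

```text
t: 5.3
tool_pos: [560.2, -275.0, 70.0]
ee_rot: [-0.0, -0.508, 0.861, 0.0]
force: [-0.1, -0.7, -0.9]
grip_width: 43.1
```

```bash
python3 look.py 4;python3 - <<'E'
from h import *
cv2.imwrite("pics/s4.png",camera("side")[200:400,250:500]);print(bot.observe()["tau"].round(3))
E
```

```text
5.3 [ 560.23770377 -274.98465975   70.01684396] [-0.0872076  -0.66561189 -0.94716522] 43.142433763854896 [-0.64  0.39  1.72  0.    1.03  1.44]
[[-4.838e-01 -8.752e-01 -4.000e-04]
 [-8.752e-01  4.838e-01  3.000e-04]
 [-1.000e-04  5.000e-04 -1.000e+00]]
[-0.0000e+00 -4.4648e+01 -2.8260e+01 -0.0000e+00  6.0000e-03 -0.0000e+00]
```

View pics/w4.png

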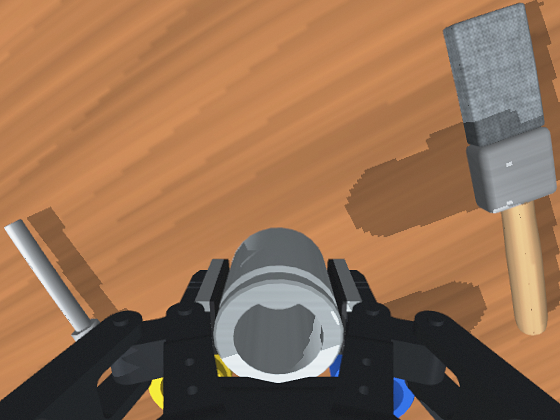

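View pics/s4.png

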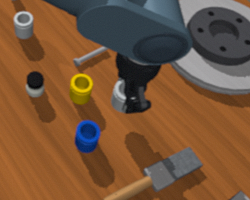

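The piston is held upright, clear of the bench, at 43 mm opening. Mean Fz is about -1.6 N, or 0.16 kg, which points to aluminium. I'll lower it to the same spot.

>>> drive_tool([
  {"xyz":[0,0,0.01],"turn":[0,0,0],"jaw":0.3},
  {"xyz":[0,0,0.012],"turn":[0,0,0],"jaw":0.3},
  {"xyz":[0,0,0.012],"turn":[0,0,0],"jaw":0.3},
  {"xyz":[0,0,0.006],"turn":[0,0,0],"jaw":0.3},
  {"xyz":[0,0,0.004],"turn":[0,0,0],"jaw":0.3},
  {"xyz":[0,0,0.002],"turn":[0,0,0],"jaw":0.3},
  {"xyz":[0,0,0.001],"turn":[0,0,0],"jaw":0.3},
  {"xyz":[0,0,0.001],"turn":[0,0,0],"jaw":0.3},
  {"xyz":[0,0,0.001],"turn":[0,0,0],"jaw":0.3},
  {"xyz":[0,0,0],"turn":[0,0,0],"jaw":0.3},
])

```text
t: 6.23
tool_pos: [560.6, -275.2, 21.6]
ee_rot: [0.0, -0.508, 0.861, -0.0]
force: [0.4, 0.2, -1.3]
grip_width: 43.5
```

>>> drive_tool([
  {"xyz":[0,0,0],"turn":[0,0,0],"jaw":0.3},
  {"xyz":[0,0,0],"turn":[0,0,0],"jaw":0.3},
])

```text
t: 6.4
tool_pos: [560.5, -275.2, 21.6]
ee_rot: [0.0, -0.508, 0.861, -0.0]
force: [0.1, -0.6, -1.4]
grip_width: 43.3
```

Still hanging. I'll go down 1 mm at a time until it touches.

>>> drive_tool([
  {"xyz":[0,0,0.0005],"turn":[0,0,0],"jaw":0.3},
  {"xyz":[0,0,0.0005],"turn":[0,0,0],"jaw":0.3},
  {"xyz":[0,0,0],"turn":[0,0,0],"jaw":0.3},
])

```text
t: 6.65
tool_pos: [560.6, -275.2, 21.4]
ee_rot: [-0.0, -0.508, 0.861, -0.0]
force: [-2.9, 1.4, 6.0]
grip_width: 43.4
```

Contact is confirmed at +6 N, so I'll open.

>>> drive_tool([
  {"xyz":[0,0,0],"turn":[0,0,0],"jaw":0.6},
  {"xyz":[0,0,0],"turn":[0,0,0],"jaw":0.7},
  {"xyz":[0,0,0],"turn":[0,0,0],"jaw":0.8},
  {"xyz":[0,0,0],"turn":[0,0,0],"jaw":0.9},
  {"xyz":[0,0,0],"turn":[0,0,0],"jaw":1},
  {"xyz":[0,0,0],"turn":[0,0,0],"jaw":1},
  {"xyz":[0,0,0],"turn":[0,0,0],"jaw":1},
  {"xyz":[0,0,0],"turn":[0,0,0],"jaw":1},
])

```text
t: 7.32
tool_pos: [560.4, -275.1, 20.3]
ee_rot: [0.0, -0.508, 0.861, 0.0]
force: [-0.1, -0.1, 0.1]
grip_width: 85.4
```

```bash
python3 look.py 5
```

```text
7.3167 [ 560.36226785 -275.05842718   20.25217851] [-0.13965421 -0.08669238  0.0719615 ] 85.38727539813038 [-0.64  0.47  1.72  0.    0.95  1.44]
[[-4.837e-01 -8.752e-01 -0.000e+00]
 [-8.752e-01  4.837e-01  1.000e-04]
 [-0.000e+00  0.000e+00 -1.000e+00]]
```

View pics/w5.png

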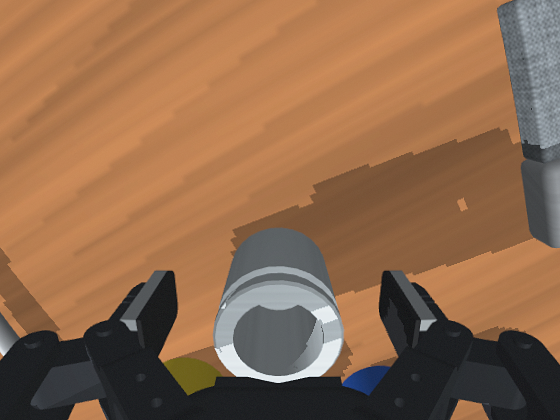

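The lighter piston stands upright with its rim at (279,331), the same as before the lift. Up and over to the other.

>>> drive_tool([
  {"xyz":[0,0,-0.01],"turn":[0,0,0],"jaw":1},
  {"xyz":[0,0,-0.02],"turn":[0,0,0],"jaw":1},
  {"xyz":[0,0,-0.025],"turn":[0,0,0],"jaw":1},
  {"xyz":[0,0,-0.025],"turn":[0,0,0],"jaw":1},
  {"xyz":[0,0,-0.025],"turn":[0,0,0],"jaw":1},
  {"xyz":[0,0,-0.025],"turn":[0,0,0],"jaw":1},
  {"xyz":[0,0,-0.02],"turn":[0,0,0],"jaw":1},
  {"xyz":[0,0,-0.01],"turn":[0,0,0],"jaw":1},
])

```text
t: 8.03
tool_pos: [561.7, -275.9, 184.7]
ee_rot: [0.001, -0.508, 0.861, -0.003]
force: [0.1, -0.3, -0.1]
grip_width: 85.3
```

>>> drive_tool([
  {"xyz":[-0.0231,0.018,0],"turn":[0,0,0],"jaw":1},
  {"xyz":[-0.0231,0.018,0],"turn":[0,0,0],"jaw":1},
  {"xyz":[-0.0231,0.018,0],"turn":[0,0,0],"jaw":1},
  {"xyz":[-0.0231,0.018,0],"turn":[0,0,0],"jaw":1},
  {"xyz":[-0.0231,0.018,0],"turn":[0,0,0],"jaw":1},
  {"xyz":[-0.0231,0.018,0],"turn":[0,0,0],"jaw":1},
  {"xyz":[-0.0231,0.018,0],"turn":[0,0,0],"jaw":1},
  {"xyz":[-0.0231,0.018,0],"turn":[0,0,0],"jaw":1},
  {"xyz":[-0.0231,0.018,0],"turn":[0,0,0],"jaw":1},
  {"xyz":[-0.0231,0.018,0],"turn":[0,0,0],"jaw":1},
])

```text
t: 8.87
tool_pos: [513.8, 15.6, 180.1]
ee_rot: [-0.0, -0.508, 0.861, 0.0]
force: [0.2, 0.5, -0.3]
grip_width: 85.6
```

>>> drive_tool([
  {"xyz":[0,0,0],"turn":[0,0,0],"jaw":1},
  {"xyz":[0,0,0],"turn":[0,0,0],"jaw":1},
  {"xyz":[0,0,0],"turn":[0,0,0],"jaw":1},
])

```text
t: 9.12
tool_pos: [514.6, 13.8, 180.3]
ee_rot: [-0.0, -0.508, 0.861, -0.0]
force: [0.5, -0.8, 0.8]
grip_width: 85.4
```

```bash
python3 look.py 6
```

```text
9.1167 [514.56310725  13.801661   180.26556121] [ 0.52049232 -0.81392772  0.80782017] 85.38700214957133 [-0.19 -0.01  1.95 -0.    1.2   1.88]
[[-4.836e-01 -8.753e-01 -1.000e-04]
 [-8.753e-01  4.836e-01 -4.000e-04]
 [ 4.000e-04 -1.000e-04 -1.000e+00]]
```

View pics/w6.png

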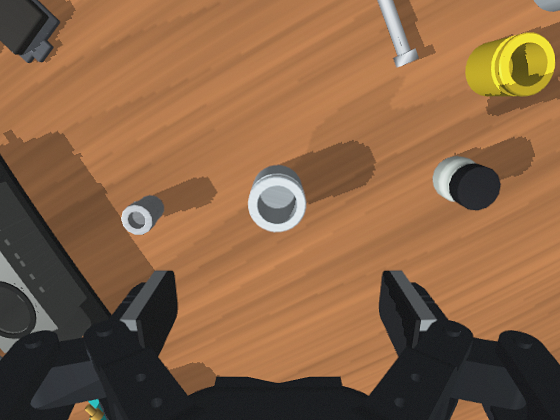

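Run:
```python
from h import *
import pickle;s=pickle.load(open("pics/w6.pkl","rb"))
p=pt("wrist",(277,203),52,s);print(p)
q=s["ee_rot"];M=R.from_quat([q[1],q[2],q[3],q[0]]).as_matrix()
print(M.T@(p-s["tool_pos"]))
```

```text
[514.51098696  14.34548139  52.        ]
[ -0.49638632   0.32467763 128.26535321]
```

The three views agree within 1 mm. I'll descend and grip.

>>> drive_tool([
  {"xyz":[0,0,0.015],"turn":[0,0,0],"jaw":1},
  {"xyz":[0,0,0.02],"turn":[0,0,0],"jaw":1},
  {"xyz":[0,0,0.02],"turn":[0,0,0],"jaw":1},
  {"xyz":[0,0,0.02],"turn":[0,0,0],"jaw":1},
  {"xyz":[0,0,0.02],"turn":[0,0,0],"jaw":1},
  {"xyz":[0,0,0.02],"turn":[0,0,0],"jaw":1},
  {"xyz":[0,0,0.02],"turn":[0,0,0],"jaw":1},
  {"xyz":[0,0,0.012],"turn":[0,0,0],"jaw":1},
  {"xyz":[0,0,0.008],"turn":[0,0,0],"jaw":1},
  {"xyz":[0,0,0.004],"turn":[0,0,0],"jaw":1},
])

```text
t: 10.0
tool_pos: [514.3, 13.6, 20.4]
ee_rot: [-0.001, -0.508, 0.862, 0.0]
force: [-0.6, -0.2, 0.0]
grip_width: 85.3
```

>>> drive_tool([
  {"xyz":[0,0,0],"turn":[0,0,0],"jaw":1},
  {"xyz":[0,0,0],"turn":[0,0,0],"jaw":0.3},
  {"xyz":[0,0,0],"turn":[0,0,0],"jaw":0.3},
  {"xyz":[0,0,0],"turn":[0,0,0],"jaw":0.3},
  {"xyz":[0,0,0],"turn":[0,0,0],"jaw":0.3},
  {"xyz":[0,0,0],"turn":[0,0,0],"jaw":0.3},
  {"xyz":[0,0,0],"turn":[0,0,0],"jaw":0.3},
  {"xyz":[0,0,0],"turn":[0,0,0],"jaw":0.3},
  {"xyz":[0,0,0],"turn":[0,0,0],"jaw":0.3},
  {"xyz":[0,0,0],"turn":[0,0,0],"jaw":0.3},
], squeeze=60)

```text
t: 10.83
tool_pos: [515.5, 14.2, 22.5]
ee_rot: [0.001, -0.508, 0.861, -0.001]
force: [-2.1, 0.4, 7.0]
grip_width: 44.4
```

>>> drive_tool([
  {"xyz":[0,0,-0.002],"turn":[0,0,0],"jaw":0.3},
  {"xyz":[0,0,-0.003],"turn":[0,0,0],"jaw":0.3},
  {"xyz":[0,0,-0.005],"turn":[0,0,0],"jaw":0.3},
  {"xyz":[0,0,-0.01],"turn":[0,0,0],"jaw":0.3},
  {"xyz":[0,0,-0.01],"turn":[0,0,0],"jaw":0.3},
  {"xyz":[0,0,-0.01],"turn":[0,0,0],"jaw":0.3},
  {"xyz":[0,0,-0.01],"turn":[0,0,0],"jaw":0.3},
  {"xyz":[0,0,0],"turn":[0,0,0],"jaw":0.3},
  {"xyz":[0,0,0],"turn":[0,0,0],"jaw":0.3},
  {"xyz":[0,0,0],"turn":[0,0,0],"jaw":0.3},
])

```text
t: 11.67
tool_pos: [514.3, 14.2, 71.2]
ee_rot: [-0.0, -0.508, 0.861, 0.0]
force: [0.7, -0.3, -4.6]
grip_width: 44.6
```

>>> drive_tool([
  {"xyz":[0,0,0],"turn":[0,0,0],"jaw":0.3},
])

```text
t: 11.75
tool_pos: [514.0, 14.3, 70.7]
ee_rot: [-0.0, -0.508, 0.861, 0.0]
force: [-0.3, 1.0, -3.8]
grip_width: 44.6
```

>>> drive_tool([
  {"xyz":[0,0,0],"turn":[0,0,0],"jaw":0.3},
])

```text
t: 11.83
tool_pos: [514.0, 14.3, 70.6]
ee_rot: [-0.001, -0.508, 0.861, 0.0]
force: [-0.5, -0.3, -4.4]
grip_width: 44.4
```

>>> drive_tool([
  {"xyz":[0,0,0],"turn":[0,0,0],"jaw":0.3},
])

```text
t: 11.92
tool_pos: [514.1, 14.2, 70.7]
ee_rot: [-0.0, -0.508, 0.861, 0.0]
force: [-0.0, -0.2, -4.5]
grip_width: 44.3
```

>>> drive_tool([
  {"xyz":[0,0,0],"turn":[0,0,0],"jaw":0.3},
])

```text
t: 12.0
tool_pos: [514.3, 14.2, 70.9]
ee_rot: [-0.0, -0.508, 0.861, 0.0]
force: [0.3, 0.3, -3.9]
grip_width: 44.3
```

```bash
python3 look.py 7
```

```text
12.0 [514.30824244  14.22137421  70.90142937] [ 0.27458492  0.30096042 -3.88638565] 44.25148857691172 [-0.19  0.16  2.   -0.    0.98  1.88]
[[-4.837e-01 -8.752e-01 -8.000e-04]
 [-8.752e-01  4.837e-01  1.000e-04]
 [ 3.000e-04  7.000e-04 -1.000e+00]]
```

View pics/w7.png

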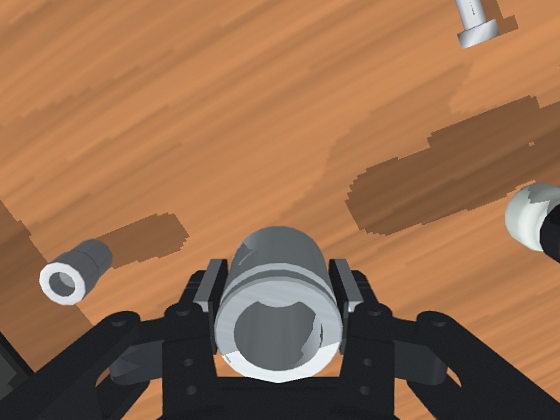

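It weighs about 4.2 N (0.43 kg), so this is the steel one; it is held upright with its rim at (279,330). I'll raise it and move to a staging point beside the bore so the wrist camera can see the bore.

>>> drive_tool([
  {"xyz":[0,0,-0.01],"turn":[0,0,0],"jaw":0.3},
  {"xyz":[0,0,-0.015],"turn":[0,0,0],"jaw":0.3},
  {"xyz":[0,0,-0.015],"turn":[0,0,0],"jaw":0.3},
  {"xyz":[0,0,-0.015],"turn":[0,0,0],"jaw":0.3},
  {"xyz":[0,0,-0.015],"turn":[0,0,0],"jaw":0.3},
  {"xyz":[0,0,-0.01],"turn":[0,0,0],"jaw":0.3},
])

```text
t: 12.55
tool_pos: [515.3, 14.1, 153.6]
ee_rot: [0.001, -0.508, 0.861, -0.001]
force: [0.8, 1.3, -3.2]
grip_width: 44.2
```

>>> drive_tool([
  {"xyz":[-0.012,0.009,0],"turn":[0,0,0],"jaw":0.3},
  {"xyz":[-0.02,0.014,0],"turn":[0,0,0],"jaw":0.3},
  {"xyz":[-0.025,0.018,0],"turn":[0,0,0],"jaw":0.3},
  {"xyz":[-0.03,0.022,0],"turn":[0,0,0],"jaw":0.3},
  {"xyz":[-0.03,0.022,0],"turn":[0,0,0],"jaw":0.3},
  {"xyz":[-0.03,0.022,0],"turn":[0,0,0],"jaw":0.3},
  {"xyz":[-0.03,0.022,0],"turn":[0,0,0],"jaw":0.3},
  {"xyz":[-0.03,0.022,0],"turn":[0,0,0],"jaw":0.3},
  {"xyz":[-0.023,0.015,0],"turn":[0,0,0],"jaw":0.3},
  {"xyz":[-0.012,0.009,0],"turn":[0,0,0],"jaw":0.3},
])

```text
t: 13.38
tool_pos: [477.7, 313.7, 151.7]
ee_rot: [0.0, -0.509, 0.861, 0.0]
force: [-0.3, 0.2, -2.9]
grip_width: 44.4
```

>>> drive_tool([
  {"xyz":[0,0,0],"turn":[0,0,0],"jaw":0.3},
  {"xyz":[0,0,0],"turn":[0,0,0],"jaw":0.3},
  {"xyz":[0,0,0],"turn":[0,0,0],"jaw":0.3},
  {"xyz":[0,0,0],"turn":[0,0,0],"jaw":0.3},
])

```text
t: 13.72
tool_pos: [478.6, 309.7, 151.3]
ee_rot: [-0.0, -0.508, 0.862, -0.0]
force: [1.0, -0.3, -3.2]
grip_width: 44.7
```

```bash
python3 look.py 8
```

```text
13.7167 [478.59465918 309.66296967 151.28852523] [ 0.98232499 -0.26057688 -3.21337338] 44.71857441401927 [ 0.38  0.16  1.83 -0.    1.15  2.45]
[[-4.848e-01 -8.746e-01 -2.000e-04]
 [-8.746e-01  4.848e-01 -4.000e-04]
 [ 4.000e-04  0.000e+00 -1.000e+00]]
```

View pics/w8.png

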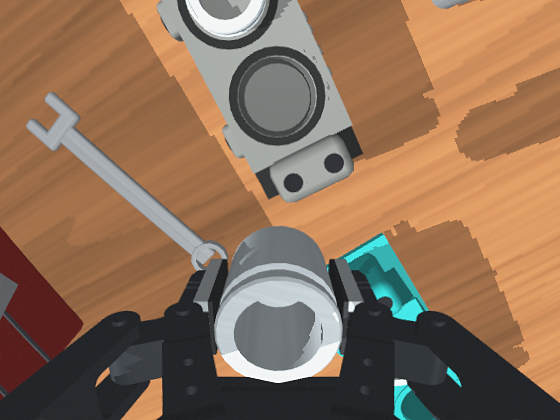

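The wrist view shows the empty bore with a dark ring centred near (277,95), the filled bore above it, and the held piston's rim at (279,330). I'll fit ellipses.

Run:
```python
from h import *
import pickle;s=pickle.load(open("pics/w8.pkl","rb"))
im=cv2.imread("pics/w8.png");g=cv2.cvtColor(im,cv2.COLOR_BGR2GRAY)
q=s["ee_rot"];M=R.from_quat([q[1],q[2],q[3],q[0]]).as_matrix()
print(g[95,222:335])
m=((g<75)*255).astype(np.uint8);m[:40]=0;m[155:]=0;m[:,:220]=0;m[:,335:]=0
cs,h=cv2.findContours(m,cv2.RETR_CCOMP,cv2.CHAIN_APPROX_NONE)
for c in cs:
  if len(c)<60: continue
  u=np.array([pt("wrist",x,58,s)[:2] for x in c[:,0].astype(float)],np.float32)
  e=cv2.fitEllipse(c);w=cv2.fitEllipse(u);print(len(c),np.round(e[0],1),np.round(e[1],1),"world",np.round(w[0],1),np.round(w[1],1),(M.T@(np.r_[w[0],58]-s["tool_pos"])).round(1))
cv2.imwrite("pics/w8c.png",cv2.resize(im[0:170,150:370],None,fx=3,fy=3,interpolation=cv2.INTER_CUBIC))
for z in(120,):
  p=pt("wrist",(279,330),s["tool_pos"][2]+30,s);print("rim",M.T@(p-s["tool_pos"]))
```

```text
[171 173 172 172 172 176 173  49  57  58  59  58  56  55  60  81  87  67
  70  70  69  73  99 128 125 125 124 124 125 125 125 125 124 126 125 124
 124 125 125 125 124 125 124 125 126 125 126 125 127 124 126 125 126 125
 125 126 126 127 126 125 125 125 125 125 125 125 124 125 125 125 125 126
 125 125 126 125 126 126 125 125 126 126 125 127 126 127 127 112  56 121
 120 119 117 149 168  48  57  60  57  59  55  55  59 123 177 174 173 173
 173 171 172 172 172]
401 [275.3  96.9] [69.4 73.8] world [546.3 273.4] [42.3 43.8] [ -1.2 -76.8  93.3]
272 [276.5  95.4] [94.7 97.4] world [546.5 272.6] [57.6 57.9] [ -0.5 -77.3  93.3]
234 [276.7  95.9] [81.  83.9] world [546.3 272.5] [49.5 49.7] [ -0.4 -77.3  93.3]
75 [232.8  43.6] [ 8.1 38.2] world [585.8 280.2] [ 4.5 22.7] [ -26.3 -108.1   93.3]
rim [  0.6851816   -0.83695178 -29.99973105]
```

View pics/w8c.png

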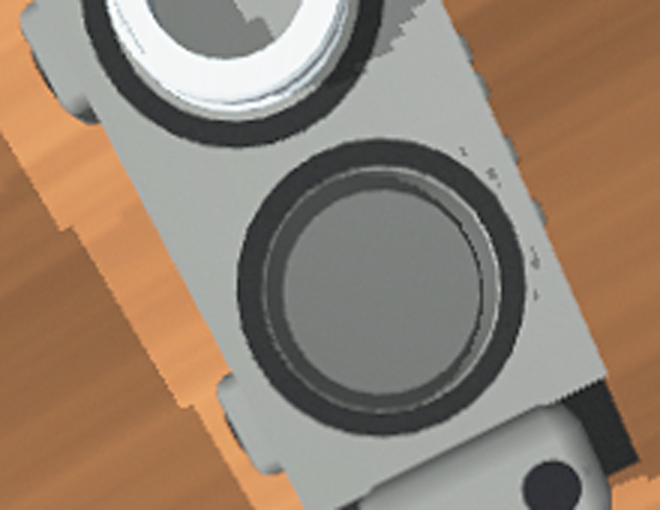

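Run:
```python
from h import *
for n,(x0,y0,w,h0) in(("top",(150,180,55,50)),("side",(210,125,50,45))):
  g=cv2.cvtColor(cv2.imread(f"pics/{n}0.png"),cv2.COLOR_BGR2GRAY)[y0:y0+h0,x0:x0+w]
  b=cv2.resize(g,None,fx=8,fy=8,interpolation=cv2.INTER_CUBIC)
  for th in(60,70,80):
    m=((b<th)*255).astype(np.uint8)
    cs,_=cv2.findContours(m,cv2.RETR_EXTERNAL,cv2.CHAIN_APPROX_NONE)
    for c in cs:
      if len(c)<250: continue
      (cx,cy),ax,a=cv2.fitEllipse(cv2.convexHull(c));uv=((cx+.5)/8-.5+x0,(cy+.5)/8-.5+y0)
      print(n,th,len(c),np.round(uv,2),np.round(np.array(ax)/8,1),pt(n,uv,58).round(1))
  cv2.imwrite(f"pics/r_{n}.png",b)
```

```text
top 60 480 [176.11 203.76] [20.6 21.5] [548.4 272.2  58. ]
top 60 1124 [191.11 208.82] [12.7 68.6] [535.4 231.8  58. ]
top 60 404 [179.11 182.66] [15.6 20.1] [606.  267.8  58. ]
top 70 485 [176.13 203.76] [21.1 21.9] [548.4 272.2  58. ]
top 70 1343 [ 76.06 565.1 ] [ 59.8 813. ] [-281.7  443.4   58. ]
top 70 459 [178.84 182.49] [16.3 20.9] [606.5 268.5  58. ]
top 80 490 [176.14 203.75] [21.4 22.2] [548.4 272.1  58. ]
top 80 1313 [ 21.48 744.95] [  72.5 1189.5] [-602.5  518.4   58. ]
top 80 508 [178.74 180.75] [20.2 22.3] [611.3 269.   58. ]
side 60 912 [247.51 161.24] [19.2 66.4] [562.6 212.6  58. ]
side 60 261 [251.77 146.14] [ 7.9 15.6] [603.7 258.6  58. ]
side 60 390 [231.34 150.83] [13.5 20.3] [547.8 273.5  58. ]
side 70 1276 [241.44 159.72] [26.5 69.8] [552.4 226.9  58. ]
side 70 399 [231.34 150.83] [13.9 20.7] [547.8 273.5  58. ]
side 70 350 [225.97 137.26] [10.2 16.2] [563.8 332.8  58. ]
side 70 322 [246.1  128.74] [ 8.4 20.1] [630.  333.5  58. ]
side 80 410 [231.36 150.82] [14.3 21.2] [547.9 273.5  58. ]
side 80 1348 [237.12 160.33] [37.7 58.4] [541.7 231.3  58. ]
side 80 1014 [234.44 137.77] [22.  58.3] [582.3 317.2  58. ]
side 80 292 [192.38 135.27] [12.3 61.5] [489.7 395.   58. ]
```

View pics/r_top.png

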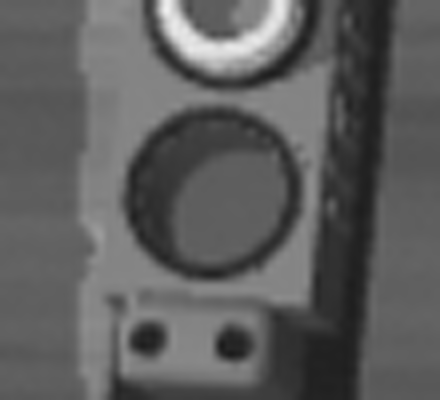

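View pics/r_side.png

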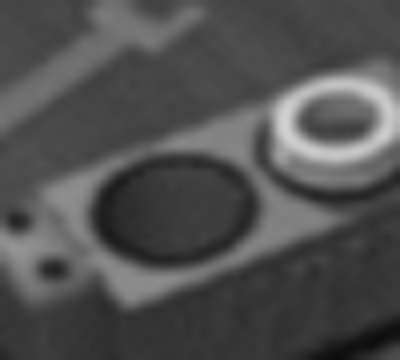

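Top gives the bore at (548.4,272.2), side (547.8,273.5) and wrist (546.6,273), a spread under 2 mm. The mean, (547.5,272.8), gives a tool shift of x -1.1, y -77.5 mm. After that I'll lower so the underside is about 35 mm over the mouth.

>>> drive_tool([
  {"xyz":[-0.0011,-0.008,0],"turn":[0,0,0],"jaw":0.3},
  {"xyz":[0,-0.0145,0],"turn":[0,0,0],"jaw":0.3},
  {"xyz":[0,-0.0165,0],"turn":[0,0,0],"jaw":0.3},
  {"xyz":[0,-0.0165,0],"turn":[0,0,0],"jaw":0.3},
  {"xyz":[0,-0.0145,0],"turn":[0,0,0],"jaw":0.3},
  {"xyz":[0,-0.0075,0],"turn":[0,0,0],"jaw":0.3},
  {"xyz":[0,0,0],"turn":[0,0,0],"jaw":0.3},
  {"xyz":[0,0,0],"turn":[0,0,0],"jaw":0.3},
])

```text
t: 14.43
tool_pos: [547.1, 273.7, 151.0]
ee_rot: [-0.0, -0.508, 0.862, 0.0]
force: [-0.6, -0.1, -4.5]
grip_width: 44.3
```

>>> drive_tool([
  {"xyz":[0,0,0.005],"turn":[0,0,0],"jaw":0.3},
  {"xyz":[0,0,0.008],"turn":[0,0,0],"jaw":0.3},
  {"xyz":[0,0,0.01],"turn":[0,0,0],"jaw":0.3},
  {"xyz":[0,0,0.008],"turn":[0,0,0],"jaw":0.3},
  {"xyz":[0,0,0.005],"turn":[0,0,0],"jaw":0.3},
  {"xyz":[0,0,0],"turn":[0,0,0],"jaw":0.3},
  {"xyz":[0,0,0],"turn":[0,0,0],"jaw":0.3},
  {"xyz":[0,0,0],"turn":[0,0,0],"jaw":0.3},
  {"xyz":[0,0,0],"turn":[0,0,0],"jaw":0.3},
])

```text
t: 15.18
tool_pos: [547.3, 274.3, 116.0]
ee_rot: [0.001, -0.508, 0.861, -0.0]
force: [0.0, -0.4, -3.8]
grip_width: 44.2
```

```bash
python3 look.py 9
python3 - <<'E'
from h import *
for n in("top","side"): cv2.imwrite(f"pics/{n}9.png",camera(n))
s=cv2.imread("pics/side9.png");t=cv2.imread("pics/top9.png")
cv2.imwrite("pics/s9c.png",cv2.resize(s[60:220,150:350],None,fx=3.5,fy=3.5,interpolation=cv2.INTER_CUBIC))
cv2.imwrite("pics/t9c.png",cv2.resize(t[130:250,110:270],None,fx=4.5,fy=4.5,interpolation=cv2.INTER_CUBIC))
E
```

```text
15.1833 [547.27401945 274.27585765 115.95884187] [ 0.02182893 -0.39221924 -3.80494578] 44.20286661202339 [0.28 0.3  1.74 0.   1.1  2.36]
[[-4.836e-01 -8.753e-01  1.200e-03]
 [-8.753e-01  4.836e-01  4.000e-04]
 [-9.000e-04 -9.000e-04 -1.000e+00]]
```

View pics/w9.png

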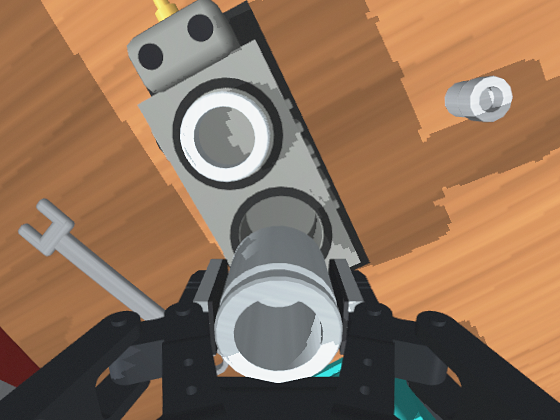

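View pics/s9c.png

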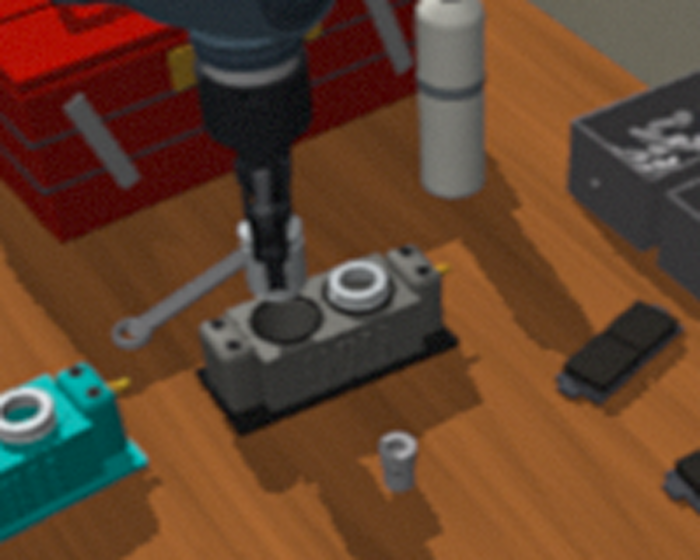

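View pics/t9c.png

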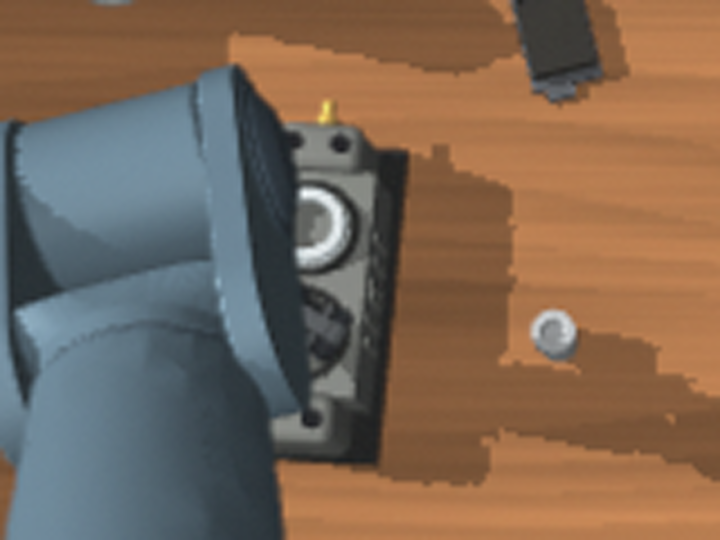

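View pics/top9.png

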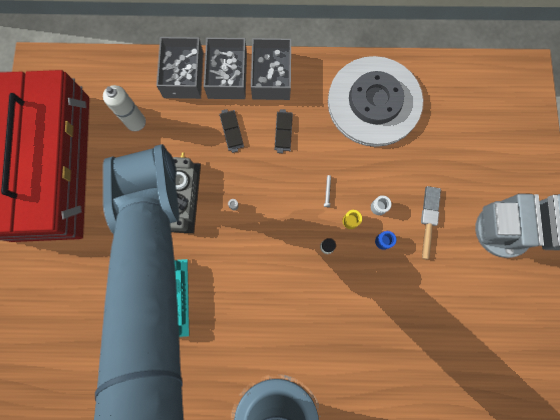

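Side view: the piston hangs upright over the bore, clearly above the mouth, and the light piston is still standing at (382,205) in the top view. I'll let it settle and check the ring against the axis in the wrist view.

>>> drive_tool([
  {"xyz":[0,0,0],"turn":[0,0,0],"jaw":0.3},
  {"xyz":[0,0,0],"turn":[0,0,0],"jaw":0.3},
  {"xyz":[0,0,0],"turn":[0,0,0],"jaw":0.3},
  {"xyz":[0,0,0],"turn":[0,0,0],"jaw":0.3},
])

```text
t: 15.67
tool_pos: [546.8, 274.1, 115.3]
ee_rot: [-0.0, -0.508, 0.861, 0.0]
force: [1.0, 0.1, -3.9]
grip_width: 44.5
```

```bash
python3 look.py 10
python3 - <<'E'
from h import *
import pickle
s=pickle.load(open("pics/w10.pkl","rb"));im=cv2.imread("pics/w10.png");g=cv2.cvtColor(im,cv2.COLOR_BGR2GRAY)
q=s["ee_rot"];M=R.from_quat([q[1],q[2],q[3],q[0]]).as_matrix()
m=((g<75)*255).astype(np.uint8);m[:180]=0;m[228:]=0;m[:,:225]=0;m[:,338:]=0
ys,xs=np.nonzero(m)
# outer edge per column (top) and per row
P=[(x,ys[xs==x].min()) for x in range(245,318) if (xs==x).any()]+[(xs[ys==y].min(),y) for y in range(203,226)]+[(xs[ys==y].max(),y) for y in range(203,226)]
W=np.array([pt("wrist",p,58,s)[:2] for p in np.array(P,float)])
from scipy.optimize import least_squares
f=least_squares(lambda v:np.hypot(*(W-v[:2]).T)-v[2],[547,273,29],loss="soft_l1")
print(f.x.round(2),np.abs(f.fun).max(),(M.T@(np.r_[f.x[:2],58]-s["tool_pos"])).round(2))
E
```

```text
15.6667 [546.79801474 274.08101924 115.30010563] [ 0.9981568   0.09560923 -3.9034825 ] 44.530097069727475 [0.28 0.3  1.74 0.   1.1  2.36]
[[-0.4838 -0.8752 -0.    ]
 [-0.8752  0.4838 -0.    ]
 [ 0.      0.     -1.    ]]
[546.67 272.47  28.89] 8.931112086719406 [ 1.47 -0.67 57.3 ]
```

The residual offset is about x +0.7, y -0.8 mm, so I'll trim that out and settle.

>>> drive_tool([
  {"xyz":[0.0007,-0.0009,0],"turn":[0,0,0],"jaw":0.3},
  {"xyz":[0,0,0],"turn":[0,0,0],"jaw":0.3},
  {"xyz":[0,0,0],"turn":[0,0,0],"jaw":0.3},
  {"xyz":[0,0,0],"turn":[0,0,0],"jaw":0.3},
  {"xyz":[0,0,0],"turn":[0,0,0],"jaw":0.3},
  {"xyz":[0,0,0],"turn":[0,0,0],"jaw":0.3},
])

```text
t: 16.22
tool_pos: [547.2, 273.1, 115.3]
ee_rot: [-0.0, -0.508, 0.861, 0.0]
force: [-0.0, -0.1, -3.9]
grip_width: 44.5
```

Run:
```python
from h import *
from rig import workorder
s=bot.observe();print(s["tool_pos"],s["force"],s["grip_width"],s["joint_vel"].round(3))
print(workorder.job_done())
```

```text
[547.23184482 273.090358   115.27142278] [-0.00409259 -0.05145844 -3.94855647] 44.53357545754817 [ 0.    -0.001  0.     0.001 -0.001  0.001]
the job is handed in; nothing more can be done
None
```

I lifted both pistons in turn. The right-hand one (y ≈ -275 mm) weighed about 1.6 N (0.16 kg, aluminium) and now stands upright where it was. The other weighed about 4.2 N (0.43 kg, steel), and I handed the job in at about 16 s while holding it upright over the empty bore.

- **Last position check:** the tool was at (547.2, 273.1, 115.3) mm, against a bore centre of about (547.5, 272.8), so it lines up to within about 1 mm. From the grip height, the piston's underside is about 35 mm above the mouth. The grip was steady at 44.5 mm opening, the force was -3.9 N and the arm was at rest.
- **Rest of the bench:** the last top view showed the lighter piston standing and nothing visibly moved, though the arm hid part of the caliper area. I took no picture after the final trim of about 1 mm.
- **Disagreements:**
  - My first reading of the wrist camera's calibration had its x offset at -70.5 mm; every reading after that gave 0.5 mm, which fitted the pictures, so I used that.
  - The three cameras put the bore up to 2 mm apart, so I aimed at their mean.
  - The final ring fit in the wrist view had an outlier of about 9 mm, though its radius was as expected.
  - The gripper read 43–44.5 mm on the 45 mm pistons.

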